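# Push a bearing sleeve up the loading ramp into its nest

### The job

Push the steel bearing sleeve up the loading ramp and over the crest, so that it comes to rest square against the red stop plate at the top. Only push it gently from behind with the fingertips: do not pinch it or lift it off the ramp. Push slowly and steadily (about 5 to 10 cm a second) and keep behind it all the way up, so that it neither shoots ahead nor rolls back down, and leave the bearing, the shackle and the tape roll beside the ramp where they are.

Things in the scene. Friction and masses are not known exactly. Their poses are not given: they have to be found in the camera images.
- ramp: Loading ramp fixed to the table: blue base plate about 325 x 108 mm, aluminium deck, low black rails, stop at the top end. Origin under its middle, on the table (z = 0); x axis level, in the climbing direction (foot to stop), z up. Lane 64 mm wide, centred on y = 0; rails 8 mm thick, 9 mm above the deck. Level foot tray, top at z = 8 mm, from x = -165 to -75 mm; front lip 13 mm high at x = -170 mm.
- slope (a point): Foot of the 9 degree slope, middle of the lane, on the deck (x = -75 mm, z = 8 mm in the ramp's frame). Its x axis points up along the slope, z square off the slope deck. The slope ends at the crest.
- crest (a point): Top edge of the slope, middle of the lane, on the deck (x = +75 mm, z = 31.8 mm in the ramp's frame). Beyond it the deck falls at 10 degrees towards the stop, so a sleeve that has passed the crest rolls the rest by itself and stays there.
- nest (a point): Where the centre of the sleeve lies when it rests against the stop (x = +103 mm, z = 49.2 mm in the ramp's frame). The red stop face stands at x = +125 mm; the blue block behind it ends at x = +149 mm and is 58 mm high.
- sleeve: Steel bearing sleeve, a closed-surface cylinder 44 mm in diameter and 60 mm long, about 0.35 kg, with brass rings at its ends; origin at its centre, y axis along its own axis (x and z turn as it rolls). It lies across the lane and rolls freely; at the start it lies in the foot tray with its centre 30 mm above the table. Polished and oiled: it is slippery, rolls back if let go on the slope, and needs a push of about 1 N.
- bearing_1: Ball bearing lying flat, 52 mm in diameter, 15 mm high, loose, beside the ramp; origin at the centre of its underside. Leave it alone.
- clevis_1: Small grey bow shackle lying flat, 68 x 65 x 18 mm, loose, beside the ramp; origin under its middle. Leave it alone.
- tape_roll_masking: Roll of beige masking tape lying flat, 96 mm in diameter, 26 mm high, loose, beside the ramp; origin at the centre of its underside. Leave it alone.
Not all that is in view belongs to the job. What is meant by the sleeve is not green, orange or purple, and is the larger of those in its own colour.

How it is judged:
On the way:
1. the sleeve is on the upper half of the slope, below the crest (x of sleeve in the frame of ramp between 0 and 0.07 m and z of sleeve in the frame of slope between 0.017 and 0.027 m), for 0.1 s.
At the end, for the whole second after the job is handed in: The sleeve rests in the nest against the red stop (centre within 5 mm of the nest point, axis within 0.1 rad of square), still, and the bearing, shackle and tape roll are within 15 mm of where they started (distance between sleeve and nest below 0.005 m and angle between the y axis of sleeve and the y axis of ramp, either way round below 0.1 rad and linear speed of sleeve below 0.01 m/s and distance of each of bearing_1, clevis_1, tape_roll_masking from where it was at the start of the episode below 0.015 m); the robot touches nothing.
It fails at once if the sleeve was lifted more than 8 mm off the ramp (z of sleeve in the frame of ramp above 0.038 m and z of sleeve in the frame of slope above 0.03 m).
It fails at once if the sleeve ran faster than 0.25 m/s on the slope (rolled back, shot ahead or was flicked) (x of sleeve in the frame of ramp between -0.072 and 0.06 m and linear speed of sleeve above 0.25 m/s).
It fails at once if the sleeve was pinched or pressed with over 15 N before it reached the stop (x of sleeve in the frame of ramp below 0.085 m and contact force between the fingers and sleeve above 15 N).
It fails at once if the sleeve left the lane of the ramp (y of sleeve in the frame of ramp above 0.015 m or y of sleeve in the frame of ramp below -0.015 m or x of sleeve in the frame of ramp below -0.17 m).
It fails at once if a bystander was pushed away (distance of any of bearing_1, clevis_1, tape_roll_masking from where it was at the start of the episode above 0.015 m).
It also fails if it takes over 40 s, if anything falls off the work surface, if the arm or the gripper's body presses on something with over 40 N, if the wrist force passes 120 N, or if a joint passes its speed limit or range.

### The arm

A 7-joint arm with a two-finger parallel gripper is mounted at the origin on a cart in front of the work surface, level with it; the furniture and walls round the work are solid. World frame = base frame: x ahead of the robot, y to its left, z up, the work surface at z = 0. Lengths are in m, angles in rad, forces in N, time in s.
With the tool pointing down it reaches from about 0.425 to 0.925 m from the base axis. Payload 6.8 kg.
Tool frame: the origin (TCP) lies between the finger pads; the fingertips stand finger_overhang ahead of it and the grasp point (between the pads) lies 6 mm ahead of it (finger_overhang is the distance from the TCP to the fingertips, in m); z points along the fingers, y is the line along which they close (so a half turn about z gives the same grasp; the last joint's range is limited). The gripper opens to 85 mm and grips with 20 to 120 N. Pads are 22 mm wide; open, the fingers measure 114 mm over their backs; the gripper's body (76 mm by 85 mm) begins 54 mm behind the grasp point. The pads swing forward as they close: fully open they stand 13 mm farther back than shut.
Start: joints at [1.21, 0.477, 0.022, 1.555, -0.011, 1.109, -0.083], TCP at [0.169, -0.654, 0.256] pointing down, gripper open.
Joint ranges: [-2.96, 2.96], [-0.34, 2.1], [-1.41, 1.46], [0.24, 2.44], [-1.37, 4.51], [0.17, 1.92], [-2.96, 2.96]. Speed limits (rad/s): [2.39, 2.39, 3.14, 3.14, 3.14, 3.14, 3.14].

### API

Orientations are given as a unit quaternion [w, x, y, z].
In Python, from station import * gives the robot as it stands.
- The arm moves only by the tool drive_tool, never from a script. Its argument "increments" is a list of rows, each an object of numbers: "claw": the finger opening in m, from 0 to 0.0854; "dx", "dy", "dz": the shift along the tool's x, y, z in m; "wx", "wy", "wz": the turn, a rotation vector about the tool's x, y, z in degrees. A call has 1 to 20 rows; each row shifts and turns the commanded pose from where the row before left it, along the tool's axes as they then stand; what a row does not reach is not made up. A row lasts 1/8 s, in which the tool goes at most 62.5 mm and 10.7 degrees, less where a joint would pass 70% of its speed; a pose out of reach is approached as far as the arm can. A call with a gripper value outside its range is refused whole. The fingers move at their own pace and stop on an object; "newtons" is the grip in N (left out, the last holds). Time passes only in rows, so rows that do not move let the fingers close. It gives the time, the measured TCP pose, the force, the opening and the grip force at its end, in the units of the state.
- get_obs(): the state, without advancing time (a new reading comes with each control period).
- read_camera(name): name is "scene" or "top"; returns (picture, depth): 384x512x3 uint8, red, green, blue; 384x512 float32, m along the optical axis (not along the pixel's ray), 0 where there is no reading.
- calibration(name): a dict with "intrinsics" (3x3 intrinsics, pixels), "R" (3x3) and "t" (3): a world point X has camera coordinates R X + t. Camera axes: x right, y down, z forward; pixel columns grow to the right and rows downward; lengths in m; the calibration is good to about 2 mm. A picture is of the moment at which its call begins. calibration takes no time and is no camera call.
- hand_in(): hands the job in; it is judged then, once.
The state is a dict: "t": time; "q": joint angles; "joint_vel": joint speeds; "joint_torque": joint torques, N m; "eef_pos": TCP position; "tool_rot": TCP orientation; "contact_force": force on the tool from outside, world axes, zero at the start; "torque": the same for the moment, N m; "gripper_width": opening from 0.0 (shut) to 1.0 (fully open); "grasp_force": force on a finger pad.
Only numpy, scipy, OpenCV 4.12 (cv2) and the standard library are available. Lean on these libraries where they do the work, as an engineer would, in place of code of your own. Each camera call takes 0.05 s, during which the arm holds its last target. There are 200 camera calls.

## Working session

There is one attempt and no reset: what is moved stays moved. The work goes in short steps, Python scripts to look and compute and a tool call to move; the robot and the scene stay as the last step left them, time stands still between calls to the robot, and variables do not carry over. Pictures are saved under pics/ and viewed, at most 10 in all, crops included, and the job is handed in when it is done.

Besides the shell and the picture viewer there is one more tool, called after "Call:" as name(argument=value, ...) on one line, values as JSON. drive_tool: Moves the arm, as the interface text tells. Its arguments: {"type":"object","properties":{"increments":{"type":"array","items":{"type":"object","properties":{"claw":{"type":"number"},"dx":{"type":"number"},"dy":{"type":"number"},"dz":{"type":"number"},"wx":{"type":"number"},"wy":{"type":"number"},"wz":{"type":"number"}}}},"newtons":{"type":"number"}},"required":["increments"]}

```bash
mkdir -p pics; ls
python3 - <<'E'
from station import *
import cv2,numpy as np
o=get_obs();print({k:np.round(v,3) for k,v in o.items()})
try: print(finger_overhang)
except Exception as e: print(e)
for n in("scene","top"):
    p,d=read_camera(n);cv2.imwrite(f"pics/{n}0.png",p[:,:,::-1]);np.savez(f"{n}0.npz",p=p,d=d);c=calibration(n);print(n,c)
E
```

```text
pics
{'t': np.float64(0.0), 'q': array([ 1.21 ,  0.478,  0.022,  1.556, -0.012,  1.109, -0.083]), 'joint_vel': array([-0.001,  0.001,  0.001,  0.002,  0.001,  0.001, -0.001]), 'joint_torque': array([-0.0000e+00, -5.9646e+01,  1.6080e+00, -2.8120e+01,  1.2000e-02,
        9.0000e-03,  0.0000e+00]), 'eef_pos': array([ 0.169, -0.653,  0.255]), 'tool_rot': array([-0.001,  0.992,  0.126, -0.   ]), 'contact_force': array([-0.088,  0.01 ,  0.416]), 'torque': array([ 0.01 , -0.027,  0.021]), 'grasp_force': np.float64(0.0), 'gripper_width': np.float64(0.999)}
0.025
scene {'intrinsics': array([[493.40782486,   0.        , 253.71853317],
       [  0.        , 493.40782486, 199.09882135],
       [  0.        ,   0.        ,   1.        ]]), 'R': array([[-0.73998094, -0.67223081,  0.0231074 ],
       [-0.39044489,  0.40131467, -0.82855255],
       [ 0.54770521, -0.62213526, -0.55943429]]), 't': array([0.36319711, 0.31845627, 0.78445811])}
top {'intrinsics': array([[396.67811092,   0.        , 257.7391514 ],
       [  0.        , 396.67811092, 189.52257701],
       [  0.        ,   0.        ,   1.        ]]), 'R': array([[-0.00401632, -0.99998906, -0.00239681],
       [-0.99741119,  0.00417803, -0.07178766],
       [ 0.07179689,  0.00210228, -0.99741706]]), 't': array([-0.09083367,  0.58707404,  0.91344004])}
```

View pics/top0.png

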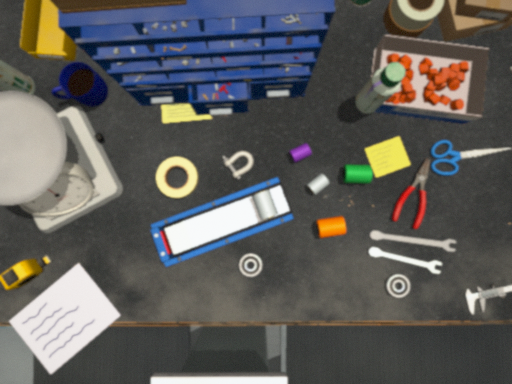

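View pics/scene0.png

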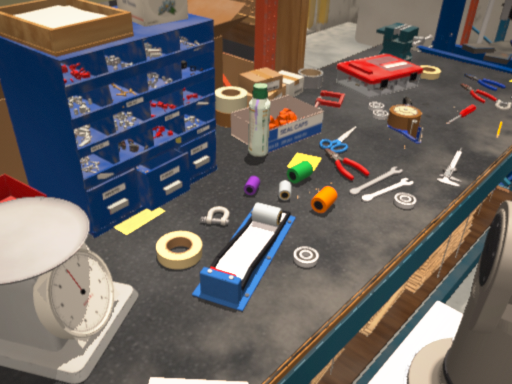

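The top view shows the ramp with its foot at about (285,200) and the red stop at about (165,242), so it climbs to the left (+y). The sleeve is at about (265,205). Beside the ramp lie the tape at (177,177), the shackle at (239,163) and the bearing at (250,265). The scene view agrees.

```bash
cat > h.py <<'E'
import numpy as np,cv2
from station import *
def cloud(d,c):
    v,u=np.indices(d.shape);K=c["intrinsics"]
    P=np.stack([(u-K[0,2])/K[0,0]*d,(v-K[1,2])/K[1,1]*d,d],-1)
    return (P-c["t"])@c["R"]
E
python3 - <<'E'
from h import *
z=np.load("top0.npz");p,d=z["p"],z["d"];W=cloud(d,calibration("top"))
hsv=cv2.cvtColor(p,cv2.COLOR_RGB2HSV)
blue=cv2.inRange(hsv,(100,120,60),(125,255,255))
n,l,s,ce=cv2.connectedComponentsWithStats(blue)
i=l[200:250,150:290];k=np.bincount(i[i>0]).argmax();print(s[k],ce[k])
m=(l==k)&(d>0)
Q=W[m];print("z pct",np.percentile(Q[:,2],[2,10,50,90,98]))
b=Q[Q[:,2]<.02];r=cv2.minAreaRect(b[:,:2].astype(np.float32)*1000);print(r);bx=cv2.boxPoints(r);print(bx)
e=bx-np.roll(bx,-1,0);L=np.linalg.norm(e,axis=1);a=e[L.argmax()];a=a/np.linalg.norm(a);a*=np.sign(a[1])
o=np.array(r[0])/1000;y=np.array([-a[1],a[0]])
print("origin",o,"dir",a,"yaw",np.degrees(np.arctan2(a[1],a[0])))
X=(W[...,:2]-o)@a;Y=(W[...,:2]-o)@y;Z=W[...,2]
for x in np.arange(-.17,.17,.01):
    g=(abs(X-x)<.004)&(abs(Y)<.025)&(d>0);print(round(x,2),np.round(np.median(Z[g])*1e3,1),end=' | ')
g=(abs(Y)<.045)&(X>-.17)&(X<-.07)&(Z>.025)&(d>0);print("\nsleeve",X[g].min(),X[g].max(),Y[g].min(),Y[g].max(),Z[g].max(),np.median(X[g]),np.median(Y[g]))
t=g&(Z>Z[g].max()-.006);print("top",np.median(X[t]),np.median(Y[t]),np.polyfit(Y[t],X[t],1))
red=(cv2.inRange(hsv,(0,150,80),(8,255,255))>0)&(abs(Y)<.05)&(abs(X)<.2);print("red",np.median(X[red]),X[red].min(),X[red].max(),np.median(Y[red]))
n,l,s,ce=cv2.connectedComponentsWithStats(((Z>.008)&(d>0)&(abs(X)<.3)&(abs(Y)<.25)).astype(np.uint8))
for k in range(1,n):
    if s[k,4]>60:
        q=l==k;print("blob",s[k],[np.round([A[q].min(),A[q].max()],3) for A in(X,Y,Z)])
E
```

```text
[179 213 115  48 783] [236.31417625 236.72924649]
z pct [-0.00142712  0.0017538   0.00506394  0.0088806   0.03535493]
((475.78936767578125, -42.895263671875), (16.74492835998535, 285.06658935546875), 20.523223876953125)
[[ 417.97797   87.65618]
 [ 517.91864 -179.31726]
 [ 533.60077 -173.44672]
 [ 433.6601    93.52673]]
origin [ 0.47578937 -0.04289526] dir [-0.35058713  0.9365301 ] yaw 110.523224
-0.17 -1.0 | -0.16 -0.2 | -0.15 -0.7 | -0.14 3.1 | -0.13 4.8 | -0.12 6.1 | -0.11 5.8 | -0.1 4.3 | -0.09 4.8 | -0.08 5.0 | -0.07 4.6 | -0.06 4.9 | -0.05 5.2 | -0.04 6.1 | -0.03 5.0 | -0.02 5.3 | -0.01 4.4 | 0.0 5.5 | 0.01 5.4 | 0.02 6.0 | 0.03 5.5 | 0.04 4.7 | 0.05 5.2 | 0.06 5.5 | 0.07 5.8 | 0.08 5.2 | 0.09 5.5 | 0.1 4.8 | 0.11 4.9 | 0.12 4.9 | 0.13 4.9 | 0.14 4.7 | 0.15 5.6 | 0.16 5.6 | 
sleeve -0.10962054003521272 -0.0701761704517562 -0.044889278885744587 -0.016625551319075383 0.054638962827485565 -0.08929195095665479 -0.03099590367512383
top -0.08792545657321472 -0.031781910776567765 [ 0.03615358 -0.08682146]
red 0.1510832049806619 -0.06435238182456679 0.1517484262707408 -0.032258367026780
[... 313 characters left out ...]
3 164  11  19 144] [array([-0.3  , -0.282]), array([-0.07 , -0.024]), array([0.011, 0.046])]
blob [  43  168   79   41 1554] [array([0.216, 0.3  ]), array([-0.25 , -0.186]), array([0.008, 0.196])]
blob [307 173  22  22 269] [array([-0.247, -0.199]), array([-0.071, -0.029]), array([0.01 , 0.037])]
blob [ 150  181  143   81 4490] [array([-0.144,  0.18 ]), array([-0.097,  0.   ]), array([0.008, 0.064])]
blob [316 216  30  22 528] [array([-0.246, -0.18 ]), array([0.028, 0.082]), array([0.009, 0.047])]
blob [239 254  22  22 335] [array([-0.032,  0.019]), array([0.046, 0.097]), array([0.009, 0.019])]
blob [386 278   9  16  85] [array([-0.3  , -0.286]), array([0.216, 0.25 ]), array([0.008, 0.018])]
```

Run:
```python
from h import *
z=np.load("top0.npz");p,d=z["p"],z["d"];W=cloud(d,calibration("top"))
hsv=cv2.cvtColor(p,cv2.COLOR_RGB2HSV)
blue=cv2.inRange(hsv,(100,110,50),(125,255,255))>0
reg=np.zeros(d.shape,bool);reg[172:270,145:298]=1
b=W[blue&reg&(W[...,2]<.02)&(d>0)]
r=cv2.minAreaRect(b[:,:2].astype(np.float32)*1000);bx=cv2.boxPoints(r);print(r)
e=bx-np.roll(bx,-1,0);L=np.linalg.norm(e,axis=1);a=e[L.argmax()];a=a/np.linalg.norm(a);a*=np.sign(a[1])
o=np.array(r[0])/1000
def rep(o,a):
    y=np.array([-a[1],a[0]])
    print("origin",o,"dir",a,"yaw",np.degrees(np.arctan2(a[1],a[0])))
    X=(W[...,:2]-o)@a;Y=(W[...,:2]-o)@y;Z=W[...,2]
    for x in np.arange(-.18,.18,.01):
        g=(abs(X-x)<.004)&(abs(Y)<.025)&(d>0);print(round(x,2),np.round(np.median(Z[g])*1e3,1),end=' | ')
    bb=blue&reg&(Z<.02)
    for s in(-1,1):
        pts=[]
        for x in np.arange(-.12,.10,.02):
            g=bb&(abs(X-x)<.01)&(Y*s>0)
            if g.any(): pts.append((x,s*np.max(Y[g]*s)))
        print("\nside",s,np.polyfit(*np.array(pts).T,1))
    g=(abs(Y)<.045)&(X>-.17)&(X<-.07)&(Z>.03)&(d>0);print("sleeve",X[g].min(),X[g].max(),Y[g].min(),Y[g].max(),Z[g].max())
    q=cv2.minAreaRect(np.stack([X[g],Y[g]],1).astype(np.float32)*1000);print(q)
    t=g&(Z>Z[g].max()-.008);print("top",np.median(X[t]),np.median(Y[t]),np.median(Z[t]),np.polyfit(Y[t],X[t],1))
    red=(cv2.inRange(hsv,(0,150,80),(8,255,255))>0)&reg;print("red",np.median(X[red]),np.median(Y[red]),np.median(Z[red]))
rep(o,a)
```

```text
((511.6896667480469, -3.92291259765625), (111.4771499633789, 334.9132995605469), 20.417911529541016)
origin [ 0.51168967 -0.00392291] dir [-0.34886506  0.937173  ] yaw 110.41791
-0.18 -0.6 | -0.17 0.4 | -0.16 8.3 | -0.15 7.7 | -0.14 8.4 | -0.13 41.9 | -0.12 50.0 | -0.11 51.6 | -0.1 47.8 | -0.09 31.0 | -0.08 7.5 | -0.07 8.5 | -0.06 10.2 | -0.05 11.6 | -0.04 13.1 | -0.03 14.9 | -0.02 16.3 | -0.01 18.0 | 0.0 19.4 | 0.01 21.1 | 0.02 22.8 | 0.03 24.6 | 0.04 26.2 | 0.05 27.2 | 0.06 29.4 | 0.07 30.3 | 0.08 30.8 | 0.09 29.6 | 0.1 28.1 | 0.11 26.1 | 0.12 24.2 | 0.13 53.6 | 0.14 58.1 | 0.15 57.9 | 0.16 nan | 0.17 -0.8 | 
side -1 [ 0.00030027 -0.05542751]

side 1 [-0.00215742  0.05534871]
sleeve -0.13367969722132594 -0.08989027606432407 -0.031222692170567817 0.03045490461938143 0.05555819725464121
((-111.87726593017578, -0.3930625915527344), (43.7208251953125, 61.68495559692383), 0.4289717376232147)
top -0.11188859936658885 0.00039745298623871186 0.05049227551470774 [-0.00587375 -0.11186336]
red 0.12714840806179767 -0.0001241720351018719 0.04826109381372023
  return _methods._mean(a, axis=axis, dtype=dtype,
  ret = ret.dtype.type(ret / rcount)
```

Call:
drive_tool(increments=[{"claw": 0.028, "dx": 0.032, "dy": -0.0237}, {"dx": 0.032, "dy": -0.0237}, {"dx": 0.032, "dy": -0.0237}, {"dx": 0.032, "dy": -0.0237}, {"dx": 0.032, "dy": -0.0237}, {"dx": 0.032, "dy": -0.0237}, {"dx": 0.032, "dy": -0.0237}, {"dx": 0.032, "dy": -0.0237}, {"dx": 0.032, "dy": -0.0237}, {"dx": 0.032, "dy": -0.0237}, {"dx": 0.032, "dy": -0.0237}, {"dx": 0.032, "dy": -0.0237}, {"dx": 0.032, "dy": -0.0237}, {"dx": 0.032, "dy": -0.0237}, {"dx": 0.032, "dy": -0.0237}, {"dx": 0.032, "dy": -0.0237}])

```text
schema error: expected keys claw, dx, dy, dz, wx, wy, wz
```

Call:
drive_tool(increments=[{"wz": -9.6}, {"wz": -9.6}, {"wz": -9.6}, {"wz": -9.6}, {"wz": -9.6}, {"wz": -9.6}, {"wz": -9.6}, {"wz": -9.6}, {"wz": -9.6}, {"wz": -9.5}, {}])

```text
schema error: expected keys claw, dx, dy, dz, wx, wy, wz
```

Call:
drive_tool(increments=[{"claw": 0.028, "dx": 0.032, "dy": -0.0237, "dz": 0, "wx": 0, "wy": 0, "wz": 0}, {"claw": 0.028, "dx": 0.032, "dy": -0.0237, "dz": 0, "wx": 0, "wy": 0, "wz": 0}, {"claw": 0.028, "dx": 0.032, "dy": -0.0237, "dz": 0, "wx": 0, "wy": 0, "wz": 0}, {"claw": 0.028, "dx": 0.032, "dy": -0.0237, "dz": 0, "wx": 0, "wy": 0, "wz": 0}, {"claw": 0.028, "dx": 0.032, "dy": -0.0237, "dz": 0, "wx": 0, "wy": 0, "wz": 0}, {"claw": 0.028, "dx": 0.032, "dy": -0.0237, "dz": 0, "wx": 0, "wy": 0, "wz": 0}, {"claw": 0.028, "dx": 0.032, "dy": -0.0237, "dz": 0, "wx": 0, "wy": 0, "wz": 0}, {"claw": 0.028, "dx": 0.032, "dy": -0.0237, "dz": 0, "wx": 0, "wy": 0, "wz": 0}, {"claw": 0.028, "dx": 0.032, "dy": -0.0237, "dz": 0, "wx": 0, "wy": 0, "wz": 0}, {"claw": 0.028, "dx": 0.032, "dy": -0.0237, "dz": 0, "wx": 0, "wy": 0, "wz": 0}, {"claw": 0.028, "dx": 0.032, "dy": -0.0237, "dz": 0, "wx": 0, "wy": 0, "wz": 0}, {"claw": 0.028, "dx": 0.032, "dy": -0.0237, "dz": 0, "wx": 0, "wy": 0, "wz": 0}, {"claw": 0.028, "dx": 0.032, "dy": -0.0237, "dz": 0, "wx": 0, "wy": 0, "wz": 0}, {"claw": 0.028, "dx": 0.032, "dy": -0.0237, "dz": 0, "wx": 0, "wy": 0, "wz": 0}, {"claw": 0.028, "dx": 0.032, "dy": -0.0237, "dz": 0, "wx": 0, "wy": 0, "wz": 0}, {"claw": 0.028, "dx": 0.032, "dy": -0.0237, "dz": 0, "wx": 0, "wy": 0, "wz": 0}])

```text
t: 2.1
eef_pos: [0.5701, -0.1573, 0.2559]
tool_rot: [-0.0, 0.992, 0.126, -0.0]
contact_force: [-0.3, -0.9, -0.0]
gripper_width: 0.326
grasp_force: 0.0
```

Call:
drive_tool(increments=[{"claw": 0.028, "dx": 0, "dy": 0, "dz": 0, "wx": 0, "wy": 0, "wz": -9.6}, {"claw": 0.028, "dx": 0, "dy": 0, "dz": 0, "wx": 0, "wy": 0, "wz": -9.6}, {"claw": 0.028, "dx": 0, "dy": 0, "dz": 0, "wx": 0, "wy": 0, "wz": -9.6}, {"claw": 0.028, "dx": 0, "dy": 0, "dz": 0, "wx": 0, "wy": 0, "wz": -9.6}, {"claw": 0.028, "dx": 0, "dy": 0, "dz": 0, "wx": 0, "wy": 0, "wz": -9.6}, {"claw": 0.028, "dx": 0, "dy": 0, "dz": 0, "wx": 0, "wy": 0, "wz": -9.6}, {"claw": 0.028, "dx": 0, "dy": 0, "dz": 0, "wx": 0, "wy": 0, "wz": -9.6}, {"claw": 0.028, "dx": 0, "dy": 0, "dz": 0, "wx": 0, "wy": 0, "wz": -9.6}, {"claw": 0.028, "dx": 0, "dy": 0, "dz": 0, "wx": 0, "wy": 0, "wz": -9.6}, {"claw": 0.028, "dx": 0, "dy": 0, "dz": 0, "wx": 0, "wy": 0, "wz": -9.5}, {"claw": 0.028, "dx": 0, "dy": 0, "dz": 0, "wx": 0, "wy": 0, "wz": 0}])

```text
t: 3.48
eef_pos: [0.5694, -0.1585, 0.2558]
tool_rot: [-0.0, 0.572, 0.821, -0.0]
contact_force: [0.3, 0.2, 0.7]
gripper_width: 0.325
grasp_force: 0.0
```

```bash
cat >> h.py <<'E'
O=np.array([.5117,-.0039]);A=np.array([-.3489,.9372]);B=np.array([-A[1],A[0]])
def st():
    from scipy.spatial.transform import Rotation as Ro
    o=get_obs();p=o["eef_pos"];q=o["tool_rot"];R=Ro.from_quat([*q[1:],q[0]]).as_matrix()
    print("t",round(float(o["t"]),2),"ramp xyz mm",np.round([(p[:2]-O)@A*1e3,(p[:2]-O)@B*1e3,p[2]*1e3],1),"yaw",np.round(np.degrees(np.arctan2(R[1,0],R[0,0])),2),"zaxis",np.round(R[:,2],3),"F",np.round(o["contact_force"],1),"w",o["gripper_width"],"q",np.round(o["q"],2))
def look(f):
    p,d=read_camera("scene");cv2.imwrite(f,cv2.resize(p[150:350,150:350,::-1],None,fx=3,fy=3));return p,d
E
python3 -c "
from h import *
st()"
```

```text
t 3.48 ramp xyz mm [-1.650e+02 -1.000e-01  2.558e+02] yaw 110.28 zaxis [-0.001  0.    -1.   ] F [0.3 0.2 0.7] w 0.3250319388175304 q [ 0.6   0.4  -0.56  1.73  0.24  1.08  0.32]
```

Call:
drive_tool(increments=[{"claw": 0.028, "dx": 0, "dy": 0, "dz": 0.04, "wx": 0, "wy": 0, "wz": 0}, {"claw": 0.028, "dx": 0, "dy": 0, "dz": 0.04, "wx": 0, "wy": 0, "wz": 0}, {"claw": 0.028, "dx": 0, "dy": 0, "dz": 0.04, "wx": 0, "wy": 0, "wz": 0}, {"claw": 0.028, "dx": 0, "dy": 0, "dz": 0.04, "wx": 0, "wy": 0, "wz": 0}, {"claw": 0.028, "dx": 0, "dy": 0, "dz": 0.03, "wx": 0, "wy": 0, "wz": 0}, {"claw": 0.028, "dx": 0, "dy": 0, "dz": 0.012, "wx": 0, "wy": 0, "wz": 0}, {"claw": 0.028, "dx": 0, "dy": 0, "dz": 0, "wx": 0, "wy": 0, "wz": 0}])

```text
t: 4.35
eef_pos: [0.5696, -0.1582, 0.054]
tool_rot: [-0.0, 0.571, 0.821, -0.0]
contact_force: [-0.3, -0.6, 1.0]
gripper_width: 0.329
grasp_force: 0.0
```

```bash
python3 -c "
from h import *
st();look('pics/a.png')"
```

```text
t 4.35 ramp xyz mm [-164.8   -0.4   54. ] yaw 110.31 zaxis [-0.001  0.    -1.   ] F [-0.3 -0.6  1. ] w 0.32870489188830054 q [ 0.51  0.64 -0.46  1.88  0.42  0.72  0.17]
```

View pics/a.png

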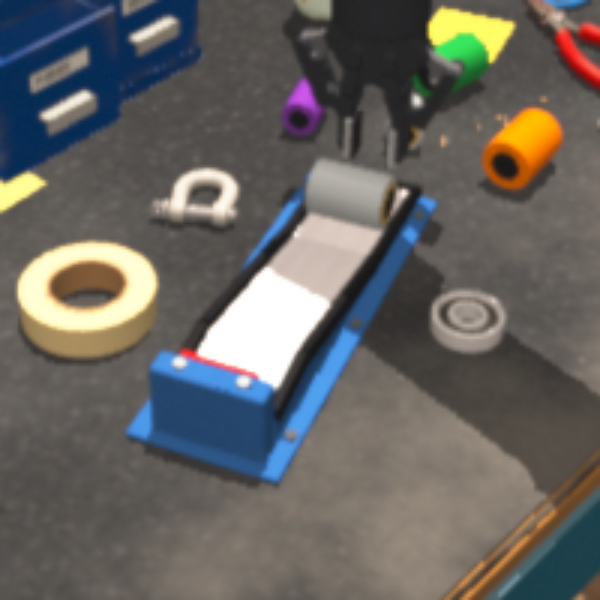

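The crop shows both fingers behind the sleeve, centred on it, with the tips at about (347,155) and (393,165). I'll check the tip height by projection.

```bash
python3 -c "
from h import *
c=calibration('scene')
for y in(-.021,.021):
  for z in(.02,.03,.04):
    P=np.r_[O+A*-.154+B*y,z];q=c['K' if 'K' in c else 'intrinsics']@(c['R']@P+c['t']);print(y,z,(q[:2]/q[2]-150)*3)
"
```

```text
-0.021 0.02 [342.98819126 168.45276863]
-0.021 0.03 [343.43054699 158.12275216]
-0.021 0.04 [343.87713219 147.69396764]
0.021 0.02 [392.68421632 180.69248439]
0.021 0.03 [393.37028007 170.31084469]
0.021 0.04 [394.06297395 159.82887662]
```

Call:
drive_tool(increments=[{"claw": 0.028, "dx": 0, "dy": 0, "dz": 0.005, "wx": 0, "wy": 0, "wz": 0}, {"claw": 0.028, "dx": 0, "dy": 0, "dz": 0.004, "wx": 0, "wy": 0, "wz": 0}, {"claw": 0.028, "dx": 0.0065, "dy": 0, "dz": 0, "wx": 0, "wy": 0, "wz": 0}, {"claw": 0.028, "dx": 0.0065, "dy": 0, "dz": 0, "wx": 0, "wy": 0, "wz": 0}, {"claw": 0.028, "dx": 0.0065, "dy": 0, "dz": 0, "wx": 0, "wy": 0, "wz": 0}, {"claw": 0.028, "dx": 0.0065, "dy": 0, "dz": 0, "wx": 0, "wy": 0, "wz": 0}, {"claw": 0.028, "dx": 0.0065, "dy": 0, "dz": 0, "wx": 0, "wy": 0, "wz": 0}, {"claw": 0.028, "dx": 0.0065, "dy": 0, "dz": 0, "wx": 0, "wy": 0, "wz": 0}, {"claw": 0.028, "dx": 0.0065, "dy": 0, "dz": 0, "wx": 0, "wy": 0, "wz": 0}, {"claw": 0.028, "dx": 0.0065, "dy": 0, "dz": 0, "wx": 0, "wy": 0, "wz": 0}, {"claw": 0.028, "dx": 0.0065, "dy": 0, "dz": -0.001, "wx": 0, "wy": 0, "wz": 0}, {"claw": 0.028, "dx": 0.0065, "dy": 0, "dz": -0.001, "wx": 0, "wy": 0, "wz": 0}, {"claw": 0.028, "dx": 0.0065, "dy": 0, "dz": -0.001, "wx": 0, "wy": 0, "wz": 0}, {"claw": 0.028, "dx": 0.0065, "dy": 0, "dz": -0.001, "wx": 0, "wy": 0, "wz": 0}, {"claw": 0.028, "dx": 0.0065, "dy": 0, "dz": -0.001, "wx": 0, "wy": 0, "wz": 0}, {"claw": 0.028, "dx": 0.0065, "dy": 0, "dz": -0.001, "wx": 0, "wy": 0, "wz": 0}, {"claw": 0.028, "dx": 0.0065, "dy": 0, "dz": -0.001, "wx": 0, "wy": 0, "wz": 0}, {"claw": 0.028, "dx": 0.0065, "dy": 0, "dz": -0.001, "wx": 0, "wy": 0, "wz": 0}])

```text
t: 6.65
eef_pos: [0.5333, -0.0605, 0.0534]
tool_rot: [0.0, 0.571, 0.821, -0.0]
contact_force: [0.3, -1.5, 0.9]
gripper_width: 0.325
grasp_force: 0.8
```

```bash
python3 -c "
from h import *
st();look('pics/b.png')"
```

```text
t 6.65 ramp xyz mm [-60.6  -0.5  53.4] yaw 110.38 zaxis [-0. -0. -1.] F [ 0.3 -1.5  0.9] w 0.32525635749805154 q [ 0.37  0.58 -0.47  2.01  0.42  0.65 -0.02]
```

View pics/b.png

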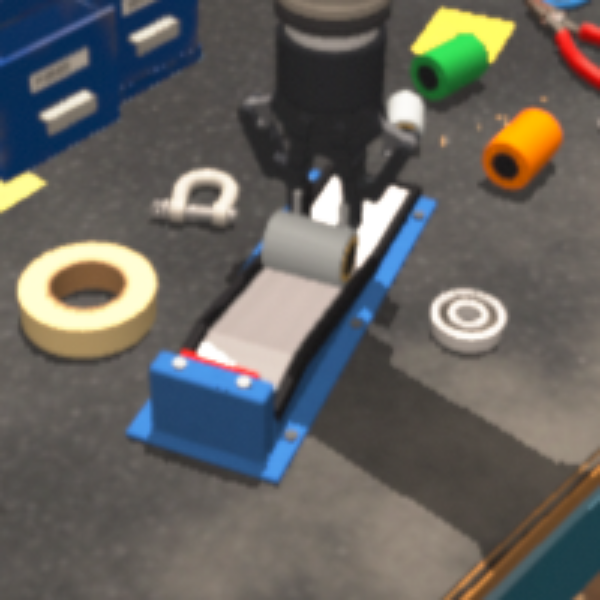

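The sleeve lies square at about (310,245) in the crop, partway up the slope with the fingers behind it. I'll continue over the crest.

Call:
drive_tool(increments=[{"claw": 0.028, "dx": 0.0065, "dy": 0, "dz": -0.001, "wx": 0, "wy": 0, "wz": 0}, {"claw": 0.028, "dx": 0.0065, "dy": 0, "dz": -0.001, "wx": 0, "wy": 0, "wz": 0}, {"claw": 0.028, "dx": 0.0065, "dy": 0, "dz": -0.001, "wx": 0, "wy": 0, "wz": 0}, {"claw": 0.028, "dx": 0.0065, "dy": 0, "dz": -0.001, "wx": 0, "wy": 0, "wz": 0}, {"claw": 0.028, "dx": 0.0065, "dy": 0, "dz": -0.001, "wx": 0, "wy": 0, "wz": 0}, {"claw": 0.028, "dx": 0.0065, "dy": 0, "dz": -0.001, "wx": 0, "wy": 0, "wz": 0}, {"claw": 0.028, "dx": 0.0065, "dy": 0, "dz": -0.001, "wx": 0, "wy": 0, "wz": 0}, {"claw": 0.028, "dx": 0.0065, "dy": 0, "dz": -0.001, "wx": 0, "wy": 0, "wz": 0}, {"claw": 0.028, "dx": 0.0065, "dy": 0, "dz": -0.001, "wx": 0, "wy": 0, "wz": 0}, {"claw": 0.028, "dx": 0.0065, "dy": 0, "dz": -0.001, "wx": 0, "wy": 0, "wz": 0}, {"claw": 0.028, "dx": 0.0065, "dy": 0, "dz": -0.001, "wx": 0, "wy": 0, "wz": 0}, {"claw": 0.028, "dx": 0.0065, "dy": 0, "dz": -0.001, "wx": 0, "wy": 0, "wz": 0}, {"claw": 0.028, "dx": 0.0065, "dy": 0, "dz": -0.001, "wx": 0, "wy": 0, "wz": 0}, {"claw": 0.028, "dx": 0.0065, "dy": 0, "dz": -0.001, "wx": 0, "wy": 0, "wz": 0}, {"claw": 0.028, "dx": 0.0065, "dy": 0, "dz": -0.001, "wx": 0, "wy": 0, "wz": 0}, {"claw": 0.028, "dx": 0.0065, "dy": 0, "dz": -0.001, "wx": 0, "wy": 0, "wz": 0}, {"claw": 0.028, "dx": 0.006, "dy": 0, "dz": 0, "wx": 0, "wy": 0, "wz": 0}, {"claw": 0.028, "dx": 0, "dy": 0, "dz": 0, "wx": 0, "wy": 0, "wz": 0}])

```text
t: 8.95
eef_pos: [0.4948, 0.0431, 0.0692]
tool_rot: [-0.0, 0.57, 0.821, 0.0]
contact_force: [-0.4, 0.3, -0.7]
gripper_width: 0.327
grasp_force: 0.0
```

```bash
python3 -c "
from h import *
st();look('pics/c.png')"
```

```text
t 8.95 ramp xyz mm [50.  -0.6 69.2] yaw 110.46 zaxis [-0.  0. -1.] F [-0.4  0.3 -0.7] w 0.32665806154094074 q [ 0.19  0.51 -0.5   2.09  0.4   0.63 -0.22]
```

View pics/c.png

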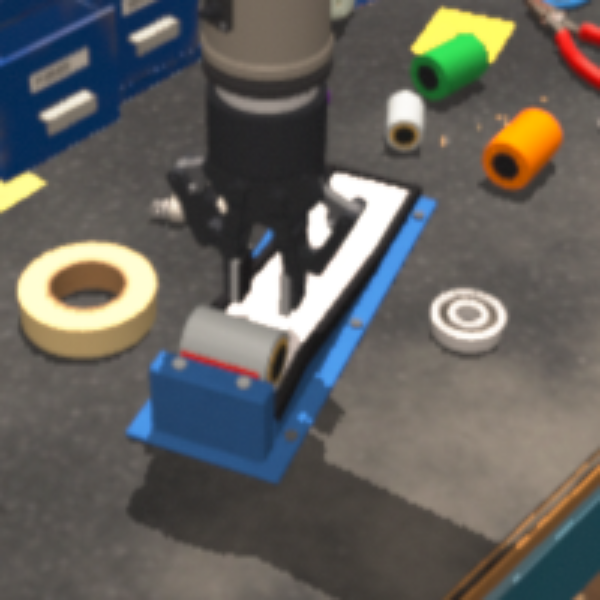

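The sleeve is against the red stop at about (235,345), with the fingers clear behind it. I'll back off, rise and measure.

Call:
drive_tool(increments=[{"claw": 0.028, "dx": -0.02, "dy": 0, "dz": 0, "wx": 0, "wy": 0, "wz": 0}, {"claw": 0.028, "dx": -0.03, "dy": 0, "dz": -0.02, "wx": 0, "wy": 0, "wz": 0}, {"claw": 0.028, "dx": -0.04, "dy": 0, "dz": -0.04, "wx": 0, "wy": 0, "wz": 0}, {"claw": 0.028, "dx": -0.05, "dy": 0, "dz": -0.03, "wx": 0, "wy": 0, "wz": 0}, {"claw": 0.028, "dx": -0.05, "dy": 0, "dz": 0, "wx": 0, "wy": 0, "wz": 0}, {"claw": 0.028, "dx": -0.05, "dy": 0, "dz": 0, "wx": 0, "wy": 0, "wz": 0}, {"claw": 0.028, "dx": 0, "dy": 0, "dz": 0, "wx": 0, "wy": 0, "wz": 0}, {"claw": 0.028, "dx": 0, "dy": 0, "dz": 0, "wx": 0, "wy": 0, "wz": 0}, {"claw": 0.028, "dx": 0, "dy": 0, "dz": 0, "wx": 0, "wy": 0, "wz": 0}, {"claw": 0.028, "dx": 0, "dy": 0, "dz": 0, "wx": 0, "wy": 0, "wz": 0}])

```text
t: 10.25
eef_pos: [0.5787, -0.1815, 0.1594]
tool_rot: [-0.0, 0.57, 0.822, 0.0]
contact_force: [-0.2, 0.3, 0.6]
gripper_width: 0.326
grasp_force: 0.0
```

```bash
python3 -c "
from h import *
st()
p,d=read_camera('top');p0=np.load('top0.npz');W=cloud(d,calibration('top'))
X=(W[...,:2]-O)@A;Y=(W[...,:2]-O)@B;Z=W[...,2]
g=(abs(Y)<.04)&(X>.07)&(X<.122)&(Z>.045)&(d>0);print('sleeve',cv2.minAreaRect(np.stack([X[g],Y[g]],1).astype(np.float32)*1000),Z[g].max())
t=g&(Z>.066);print(np.median(X[t]),np.median(Y[t]),np.polyfit(Y[t],X[t],1))
for n,(x0,x1,y0,y1) in dict(bearing=(235,266,250,280),shackle=(218,258,147,183),tape=(150,203,152,203)).items():
    print(n,np.abs(p[y0:y1,x0:x1].astype(int)-p0['p'][y0:y1,x0:x1]).mean())
cv2.imwrite('pics/d.png',cv2.resize(p[130:300,130:310,::-1],None,fx=3,fy=3))"
```

```text
t 10.25 ramp xyz mm [-189.8   -0.8  159.4] yaw 110.49 zaxis [-0.  0. -1.] F [-0.2  0.3  0.6] w 0.3259109388632739 q [ 0.58  0.52 -0.5   1.78  0.31  0.92  0.3 ]
sleeve ((102.35782623291016, -0.29067230224609375), (61.78805160522461, 38.755470275878906), 89.86839294433594) 0.07493098618233798
0.10399595510352466 -0.0008935670481722619 [-0.00401074  0.10405752]
bearing 36.329032258064515
shackle 2.633796296296296
tape 2.3345665310149215
```

View pics/d.png

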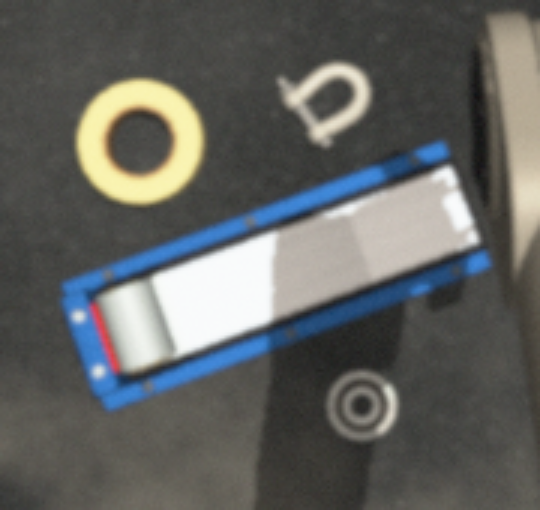

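The sleeve rests square in the nest at x ≈ 103 mm. The bystanders have not moved: the bearing, at crop (362,405), is at pixel (251,265) as before, and its image difference is only shadow.

```bash
python3 -c "
from station import *
print(hand_in())"
```

```text
the job is handed in; nothing more can be done
None
```

I pushed the sleeve up the ramp and over the crest; it rests square against the red stop, about 1 mm from the nest point by my measurement, with the bearing, shackle and tape roll unmoved. The job is handed in at about 10 s; the judge returned no verdict.

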